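# Return stray hardware to its parts drawers

## Task

Put the four stray bits of hardware on the bench - the big bearing, the small bearing, the long hexagonal coupling nut and the brass cable gland - back into the parts drawers, each into the drawer that already holds others just like it. Lower each piece in below the drawer's rim before letting go rather than dropping it from above, and leave the toothed pulley and the solder reel where they are.

Things in the scene. Friction and masses are not known exactly. Their poses are not given: they have to be found in the camera images.
- big_bearing: The larger of two loose sealed ball bearings: steel ring with dark seals, outside diameter 52 mm, bore 25, 15 high, about 130 g, lying flat. Origin: centre of its underside; z is its axis. Somewhere in a zigzag row of six things before the drawers. Neighbours in this row are at least 85 mm apart, centre to centre.
- small_bearing: The smaller of two loose sealed ball bearings: steel ring with dark seals, outside diameter 32 mm, bore 12, 10 high, about 40 g, lying flat. Origin: centre of its underside; z is its axis. Somewhere in a zigzag row of six things before the drawers.
- coupling_nut: Long hexagonal steel coupling nut lying on a flat: 48 mm long (own x), 24 high, 28 corner to corner (own y), about 130 g, threaded hole along x. Origin: middle of its underside. Its end faces are flat, so closing along own x grips it squarely over 48 mm; own y grips it on two corners at mid height. Somewhere in a zigzag row of six things before the drawers.
- cable_gland: Brass cable gland upright on its lock nut, 44 mm high, about 110 g: hexagons 30 mm across flats (34.6 corners) from 0 to 6, 13 to 21 and 23 to 33 mm above its foot, then a dome with a dark hole. Origin: centre of its underside; flats face own +y and -y (and every 60 degrees): close along own y. Somewhere in a zigzag row of six things before the drawers.
- big_bearing_drawer: Clear plastic open-topped drawer, fixed on the bench: 150 mm deep (own x) x 116 wide (own y) x 50 high, walls and floor 2.5; pull tab 13 mm out of its front. Origin: centre of its underside; +x to its back, away from the robot; turned up to 10 degrees. Front part (own x -72 to 0 mm) empty; behind it, fixed stock: three 52 mm bearings, top 33 mm.
- small_bearing_drawer: Clear plastic open-topped drawer, fixed on the bench: 150 mm deep (own x) x 116 wide (own y) x 50 high, walls and floor 2.5; pull tab 13 mm out of its front. Origin: centre of its underside; +x to its back, away from the robot; turned up to 10 degrees. Front part (own x -72 to 0 mm) empty; behind it, fixed stock: six 32 mm bearings, top 23 mm.
- coupling_nut_drawer: Clear plastic open-topped drawer, fixed on the bench: 150 mm deep (own x) x 116 wide (own y) x 50 high, walls and floor 2.5; pull tab 13 mm out of its front. Origin: centre of its underside; +x to its back, away from the robot; turned up to 10 degrees. Front part (own x -72 to 0 mm) empty; behind it, fixed stock: three long hexagonal nuts, top 27 mm.
- cable_gland_drawer: Clear plastic open-topped drawer, fixed on the bench: 150 mm deep (own x) x 116 wide (own y) x 50 high, walls and floor 2.5; pull tab 13 mm out of its front. Origin: centre of its underside; +x to its back, away from the robot; turned up to 10 degrees. Front part (own x -72 to 0 mm) empty; behind it, fixed stock: four brass glands upright, top 47 mm.
- pulley: Aluminium toothed timing pulley, to be left: two flanges 46 mm across with a toothed track between, 16 high, and a 28 mm hub on top, 28 high in all. Origin: centre of its underside. Somewhere in a zigzag row of six things before the drawers.
- reel: Reel of solder on end, to be left: grey flanges 60 mm across, bright winding, 55 high, 0.45 kg. Origin: centre of its underside. Somewhere in a zigzag row of six things before the drawers. Also: tools under 20 mm high at x below 0.37 m; bench things up to 60 mm high over 0.38 m left and right of the centre line, equipment to 160 mm beyond 0.6 m; a vehicle and a carton to 150 mm beyond x = 0.76 m.
Not all that is in view belongs to the job. Of the things like the cable_gland, leave any that is orange; of the rest the larger one is meant. What is shaped like the coupling_nut but purple is not meant.

How it is judged:
At the end, for the whole second after the job is handed in: Each of the four pieces lies at rest inside the walls of its own drawer (its underside's centre less than 44 mm above the drawer's underside), that is the drawer holding stock of the same kind and size (x of big_bearing in the frame of big_bearing_drawer between -0.073 and 0.073 m and y of big_bearing in the frame of big_bearing_drawer between -0.056 and 0.056 m and z of big_bearing in the frame of big_bearing_drawer between 0 and 0.044 m and linear speed of each of big_bearing, small_bearing, coupling_nut, cable_gland below 0.02 m/s and x of small_bearing in the frame of small_bearing_drawer between -0.073 and 0.073 m and y of small_bearing in the frame of small_bearing_drawer between -0.056 and 0.056 m and z of small_bearing in the frame of small_bearing_drawer between 0 and 0.044 m and x of coupling_nut in the frame of coupling_nut_drawer between -0.073 and 0.073 m and y of coupling_nut in the frame of coupling_nut_drawer between -0.056 and 0.056 m and z of coupling_nut in the frame of coupling_nut_drawer between 0 and 0.044 m and x of cable_gland in the frame of cable_gland_drawer between -0.073 and 0.073 m and y of cable_gland in the frame of cable_gland_drawer between -0.056 and 0.056 m and z of cable_gland in the frame of cable_gland_drawer between 0 and 0.044 m); the robot touches nothing.
It fails at once if the timing pulley or the solder reel pushed or carried more than 15 mm from its place (distance of any of pulley, reel from where it was at the start of the episode above 0.015 m).
It fails at once if the big bearing let go while its underside is more than 65 mm above the bench (15 mm over a drawer's rim) (height (world z) of big_bearing above 0.065 m and contact force between the fingers and big_bearing below 0.02 N).
It fails at once if the small bearing let go while its underside is more than 65 mm above the bench (15 mm over a drawer's rim) (height (world z) of small_bearing above 0.065 m and contact force between the fingers and small_bearing below 0.02 N).
It fails at once if the coupling nut let go while its underside is more than 65 mm above the bench (15 mm over a drawer's rim) (height (world z) of coupling_nut above 0.065 m and contact force between the fingers and coupling_nut below 0.02 N).
It fails at once if the cable gland let go while its underside is more than 65 mm above the bench (15 mm over a drawer's rim) (height (world z) of cable_gland above 0.065 m and contact force between the fingers and cable_gland below 0.02 N).
It also fails if it takes over 96 s, if anything falls off the work surface, if the arm or the gripper's body presses on something with over 40 N, if the wrist force passes 120 N, or if a joint passes its speed limit or range.

## Robot

A 6-joint arm with a two-finger parallel gripper is mounted at the origin on the work surface. World frame = base frame: x ahead of the robot, y to its left, z up, the work surface at z = 0. Lengths are in m, angles in rad, forces in N, time in s.
With the tool pointing down it reaches from about 0.275 to 0.875 m from the base axis. Payload 12.5 kg.
Tool frame: the origin (TCP) lies at the centre of the arm's flange, where the gripper is bolted on; the fingertips stand 173 mm ahead of it and the grasp point (between the pads) lies 155 mm ahead of it; z points along the fingers, y is the direction in which the jaws open and shut (so a half turn about z gives the same grasp; the last joint's range is limited). The gripper opens to 85 mm and grips with 20 to 120 N. Pads are 22 mm wide; open, the fingers measure 114 mm over their backs; the gripper's body (76 mm by 85 mm) begins 54 mm behind the grasp point. The pads swing forward as they close: fully open they stand 13 mm farther back than shut.
Start: joints at [1.209, 0.351, 1.652, -0, 1.139, -0.085], TCP at [0.15, 0.529, 0.405] pointing down, gripper open.
Joint ranges: [-2.75, 2.75], [-0.79, 2.1], [0.01, 2.65], [-1.57, 4.71], [0.07, 3.14], [-2.87, 2.87]. Speed limits (rad/s): [2.22, 2.22, 2.79, 3.14, 3.14, 3.14].

## Interface

Orientations are given as a rotation vector (axis times angle).
In Python, from bench import bot gives the robot as it stands. The module is installed in compiled form; this text tells all that it offers.
- The arm moves only by the tool drive_tool, never from a script. Its argument "steps" is a list of rows, each an object with "translation": the shift along the tool's x, y, z in m, a list of three; "twist": the turn about the tool's z in degrees; "gripper": the opening, from -1 (shut) to 1 (fully open). In form: [{"translation": [dx, dy, dz], "twist": twist, "gripper": gripper}, ...]. A call has 1 to 10 rows; each row is the pose to reach, as a shift and turn from the pose commanded when the call began, along the tool's axes at that moment; what a row does not reach only later rows make up. A row lasts 1/10 s, in which the tool goes at most 50 mm and 8.59 degrees, less where a joint would pass 70% of its speed; a pose out of reach is approached as far as the arm can. A call with a gripper value outside its range is refused whole. The fingers move at their own pace and stop on an object; "force" is the grip in N (left out, the last holds). Time passes only in rows, so rows that repeat a pose let the fingers close. It gives the time, the measured TCP pose, the force and the opening at its end, in the units of the state.
- bot.get_obs(): the state, without advancing time (a new reading comes with each control period).
- bot.capture(name): name is "side" or "top" or "wrist"; returns the picture (400x640x3 uint8, red, green, blue); there is no depth.
- bot.get_calibration(name): a dict with "mtx" (3x3 intrinsics, pixels), "k1" (the pictures are not rectified: a ray, as slopes to the right and down, at radius r is drawn at 1 + k1 r^2 times it, then the intrinsics apply), "R" (3x3) and "t" (3): a world point X has camera coordinates R X + t. Camera axes: x right, y down, z forward; pixel columns grow to the right and rows downward; lengths in m; the calibration is good to about 2 mm. A picture is of the moment at which its call begins: read the wrist's pose just before it. get_calibration takes no time and is no camera call; for the wrist camera it gives the pose at the moment of the call.
- bot.finish_job(): hands the job in, once; it reports no verdict.
The state is a dict: "time_s": time; "joint_positions": joint angles; "joint_vel": joint speeds; "tau": joint torques, N m; "tool_pos": TCP position; "tool_rot": TCP orientation; "ft_force": force on the tool from outside, world axes, zero at the start; "ft_torque": the same for the moment, N m; "opening": finger opening in m.
Only numpy, scipy, OpenCV 4.12 (cv2) and the standard library are available. Lean on these libraries where they do the work, as an engineer would, in place of code of your own. Each camera call takes 0.05 s, during which the arm holds its last target. There are 200 camera calls.

## Working session

There is one attempt and no reset: what is moved stays moved. The work goes in short steps, Python scripts to look and compute and a tool call to move; the robot and the scene stay as the last step left them, time stands still between calls to the robot, and variables do not carry over. Pictures are saved under pics/ and viewed, about 12 in all and at most 16, crops included, and the job is handed in when it is done.

Besides the shell and the picture viewer there is one more tool, called after "Call:" by a JSON object that holds its "fn" and its "kwargs", one argument or row to a line. drive_tool: Moves the arm, as the interface text tells. Its arguments: {"type":"object","properties":{"steps":{"type":"array"},"force":{"type":"number"}},"required":["steps"]}

```bash
mkdir -p pics; cat > h.py <<'E'
from bench import bot
import numpy as np, cv2
from scipy.spatial.transform import Rotation as Ro
def cap(n,f,crop=None,s=1):
    im=bot.capture(n)[:,:,::-1]; cv2.imwrite(f'pics/{f}_full.png',im)
    if crop: x0,y0,x1,y1=crop; im=im[y0:y1,x0:x1]
    if s!=1: im=cv2.resize(im,None,fx=s,fy=s,interpolation=cv2.INTER_CUBIC)
    cv2.imwrite(f'pics/{f}.png',im)
def pix2w(c,u,v,z):
    K=np.array(c['mtx']); R=np.array(c['R']); t=np.array(c['t'])
    d=cv2.undistortPoints(np.array([[[u,v]]],float),K,np.array([c['k1'],0,0,0],float))[0,0]
    r=R.T@np.array([d[0],d[1],1]); o=-R.T@t
    return o+r*(z-o[2])/r[2]
def w2pix(c,X):
    R=np.array(c['R']); 
    return cv2.projectPoints(np.array([X],float),cv2.Rodrigues(R)[0],np.array(c['t'],float),np.array(c['mtx']),np.array([c['k1'],0,0,0],float))[0][0,0]
E
python3 - <<'E'
from h import *
o=bot.get_obs(); print(o)
for n in('top','side','wrist'): 
    c=bot.get_calibration(n); print(n,c)
cap('top','top0',None,1.25); cap('side','side0',None,1.25)
E
```

```text
{'time_s': 0.0, 'joint_positions': array([ 1.20942487e+00,  3.51223749e-01,  1.65247048e+00, -5.15424554e-06,
        1.13911132e+00, -8.46213128e-02]), 'joint_vel': array([ 5.01659712e-05,  2.74846956e-03, -2.35688214e-03, -7.94634333e-04,
       -9.67482515e-04, -1.47077398e-04]), 'tau': array([ 1.91083098e-03, -5.06097686e+01, -2.91410637e+01,  7.25049085e-05,
        4.37402414e-03,  4.51237827e-05]), 'tool_pos': array([0.15021219, 0.52893803, 0.40414751]), 'tool_rot': array([-4.33292328e-01, -3.11130231e+00,  1.85950235e-03]), 'ft_force': array([-0.10316324, -0.64975603, -0.05753033]), 'ft_torque': array([ 0.00692374, -0.02901785,  0.03109461]), 'opening': 0.08542144436408884}
top {'mtx': array([[485.80533353,   0.        , 316.21219645],
       [  0.        , 485.80533353, 190.68920487],
       [  0.        ,   0.        ,   1.        ]]), 'k1': 0.0011501798975792766, 'R': array([[-0.00464609, -0.99998123,  0.0039954 ],
       [-0.99827187,  0.00440402, -0.05859933],
       [ 0.05858063, -0.00426075, -0.99827359]]), 't': array([-4.25948204e-04,  5.24351625e-01,  1.23575811e+00])}
side {'mtx': array([[504.56430536,   0.        , 316.43505712],
       [  0.        , 504.56430536, 201.25461395],
       [  0.        ,   0.        ,   1.        ]]), 'k1': -0.024668607412422012, 'R': array([[-0.99587472, -0.08825366, -0.02109118],
       [-0.02406114,  0.4809597 , -0.87641248],
       [ 0.08749062, -0.87228955, -0.48109909]]), 't': array([0.55287617, 0.05696854, 1.02936102])}
wrist {'mtx': array([[336.61832294,   0.        , 324.62531746],
       [  0.        , 336.61832294, 193.90808307],
       [  0.        ,   0.        ,   1.        ]]), 'k1': 0.0072080349747223925, 'R': array([[ 2.73957926e-01,  9.61741618e-01, -3.39809755e-04],
       [ 9.29255599e-01, -2.64612997e-01,  2.57806116e-01],
       [ 2.47852953e-01, -7.09437990e-02, -9.66196611e-01]]), 't': array([-0.55004246, -0.03305209,  0.37746634])}
```

View pics/top0.png

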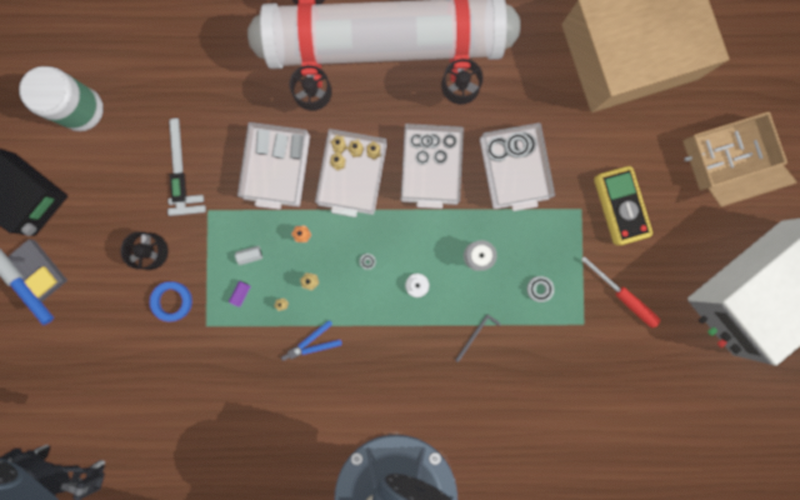

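View pics/side0.png

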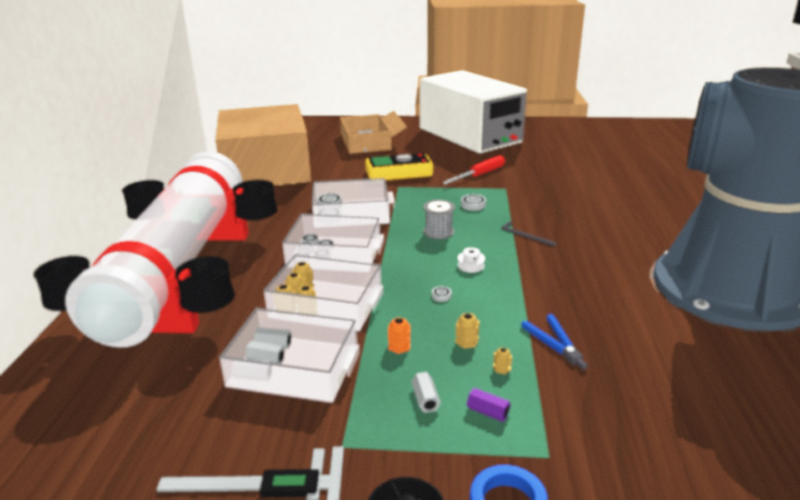

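Top view (800 px picture), candidates:
- Glands: orange (302,234) is excluded. Of the brass pair, (310,282) is the larger and is meant; (281,304) is the smaller.
- Nuts: grey (248,256) is meant, purple (239,293) is not.
- Bearings: small (368,261), big (541,289).
- To be left: pulley (417,285) and reel (481,255).

Drawers from left to right hold nuts, glands, small bearings and big bearings.

Next, one close crop of each half.

```bash
python3 - <<'E'
import cv2
im=cv2.imread('pics/top0_full.png')
for n,(x0,x1) in dict(l=(165,325),r=(300,460)).items():
    cv2.imwrite(f'pics/c{n}.png',cv2.resize(im[90:270,x0:x1][:, :],None,fx=3.3333*1,fy=3.3333,interpolation=cv2.INTER_CUBIC))
E
```

```text
(no output)
```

View pics/cl.png

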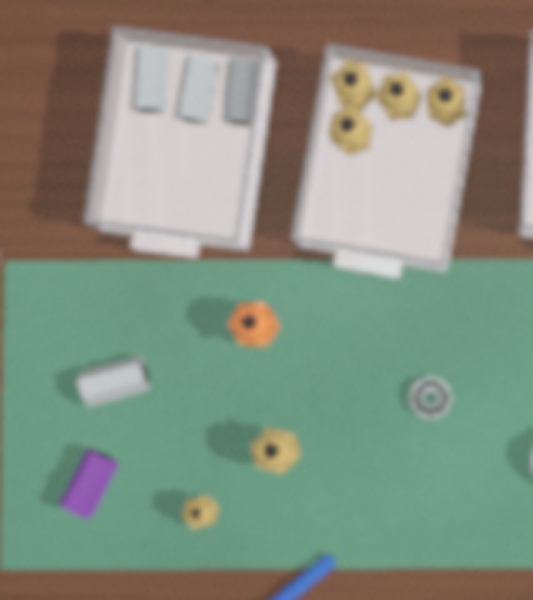

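View pics/cr.png

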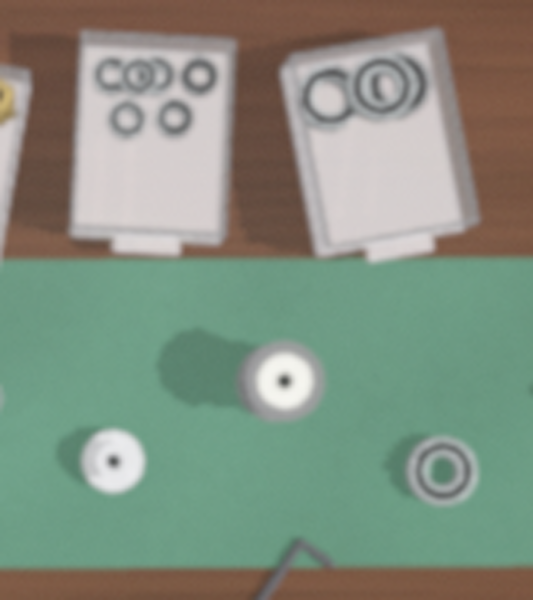

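```bash
python3 - <<'E'
from h import *
c=bot.get_calibration('top'); print('cam',-c['R'].T@c['t'])
L=lambda x,y:(165+x*.3,90+y*.3); R=lambda x,y:(300+x*.3,90+y*.3)
P=dict(nutA=(L(80,391),.024),nutB=(L(146,373),.024),gland=(L(271,451),.044),sb=(L(431,397),.01),orange=(L(249,323),.044),smallgl=(L(196,513),.03),purple=(L(91,483),.02),
 pulley=(R(113,461),.028),reel=(R(284,381),.055),bb=(R(442,470),.015),
 nBL=(L(112,28),.05),nBR=(L(275,50),.05),nFL=(L(87,224),.05),gBL=(L(328,45),.05),gBR=(L(481,72),.05),gFL=(L(294,243),.05),
 sBL=(R(82,30),.05),sBR=(R(237,38),.05),sFL=(R(71,236),.05),bBL=(R(282,66),.05),bBR=(R(440,29),.05),bFR=(R(480,224),.05))
W={k:pix2w(c,*p,z) for k,(p,z) in P.items()}
for k,w in W.items(): print(k,w.round(4))
for d,s in zip('ngsb','LLLR'):
    BL,BR=W[d+'BL'],W[d+'BR']; F=W[d+'F'+s]; B=W[d+'B'+s]
    a1=np.degrees(np.arctan2(*(B-F)[1::-1])); a2=np.degrees(np.arctan2(*((BL-BR)[[0]].tolist()+[ (BL-BR)[1]])))
    other=W[d+('BR' if s=='L' else 'BL')]
    print(d,'width',np.linalg.norm(BL-BR),'depth',np.linalg.norm(B-F),'ang',a1,-a2,'centre',((F+other)/2)[:2])
E
```

```text
cam [0.451052   0.00253007 1.26435304]
nutA [0.4828 0.3218 0.024 ]
nutB [0.4964 0.2715 0.024 ]
gland [0.4366 0.1728 0.044 ]
sb [0.4773 0.0539 0.01  ]
orange [0.5331 0.1898 0.044 ]
smallgl [0.3898 0.2314 0.03  ]
purple [0.4126 0.3136 0.02  ]
pulley [ 0.4278 -0.0472  0.028 ]
reel [ 0.4873 -0.1743  0.055 ]
bb [ 0.4194 -0.301   0.015 ]
nBL [0.7575 0.2938 0.05  ]
nBR [0.7401 0.1701 0.05  ]
nFL [0.6079 0.3112 0.05  ]
gBL [0.7438 0.1299 0.05  ]
gBR [0.7227 0.0139 0.05  ]
gFL [0.5929 0.1552 0.05  ]
sBL [ 0.7548 -0.025   0.05  ]
sBR [ 0.7482 -0.1427  0.05  ]
sFL [ 0.5975 -0.0158  0.05  ]
bBL [ 0.7265 -0.1766  0.05  ]
bBR [ 0.7545 -0.2972  0.05  ]
bFR [ 0.6053 -0.3246  0.05  ]
n width 0.12488379930793651 depth 0.15053042290881485 ang -6.637724555277254 -7.983369062268499 centre [0.67403453 0.24062031]
g width 0.11792683033050629 depth 0.1530197972468433 ang -9.534104729501866 -10.333293487030977 centre [0.65778704 0.08456984]
s width 0.11791060104431138 depth 0.1575505249217663 ang -3.3415617316999575 -3.20316126515286 centre [ 0.67284825 -0.07924386]
b width 0.1237609227523833 depth 0.15173360424567858 ang 10.425538581431395 13.074179010556417 centre [ 0.66593354 -0.25063189]
```

Call:
{"fn": "drive_tool", "kwargs": {
  "steps": [
    {"translation": [-0.358, -0.2, 0.02], "twist": -16, "gripper": 1},
    {"translation": [-0.358, -0.2, 0.02], "twist": -16, "gripper": 1},
    {"translation": [-0.358, -0.2, 0.02], "twist": -16, "gripper": 1},
    {"translation": [-0.358, -0.2, 0.02], "twist": -16, "gripper": 1},
    {"translation": [-0.358, -0.2, 0.02], "twist": -16, "gripper": 1},
    {"translation": [-0.358, -0.2, 0.02], "twist": -16, "gripper": 1},
    {"translation": [-0.358, -0.2, 0.02], "twist": -16, "gripper": 1},
    {"translation": [-0.358, -0.2, 0.02], "twist": -16, "gripper": 1},
    {"translation": [-0.358, -0.2, 0.02], "twist": -16, "gripper": 1},
    {"translation": [-0.358, -0.2, 0.02], "twist": -16, "gripper": 1}
  ],
  "force": 40
}}

```text
time_s: 1.1
tool_pos: [0.4412, 0.2372, 0.3843]
tool_rot: [-0.001, -3.141, 0.001]
ft_force: [-0.6, -0.5, 0.5]
opening: 0.0854
```

```bash
cat >> h.py <<'E'
import json
def go(x,y,z,phi):
    "tool shift and twist to TCP x,y,z with tool y at world angle phi (mod 180)"
    o=bot.get_obs(); R=Ro.from_rotvec(o['tool_rot']).as_matrix()
    a=np.degrees(np.arctan2(R[1,1],R[0,1])); tw=-((phi-a+90)%180-90)
    print('t',round(o['time_s'],2),'tcp',o['tool_pos'].round(4),'phi',round(a,1),'open',round(o['opening'],4),'F',o['ft_force'].round(1),'q6',o['joint_positions'][5].round(2))
    print('shift',(R.T@(np.array([x,y,z])-o['tool_pos'])).round(4),'twist',round(tw,1))
def wcal():
    c=bot.get_calibration('wrist'); c={k:np.array(v).tolist() for k,v in c.items()}; json.dump(c,open('wc.json','w')); return c
E
python3 - <<'E'
from h import *
c=wcal(); go(.49,.297,.35,105); cap('wrist','w1',None,1.25)
for n,X in dict(nut=(.4896,.2967,.024),gl=(.4366,.1728,.044),sb=(.4773,.0539,.01)).items(): print(n,w2pix(c,X)*1.25)
E
```

```text
t 1.1 tcp [0.4412 0.2372 0.3843] phi 90.0 open 0.0854 F [-0.6 -0.5  0.5] q6 -1.17
shift [-0.0487  0.0598  0.0342] twist -15.0
nut [477.49138589 272.1080195 ]
gl [318.97177206 213.7899152 ]
sb [189.24787104 253.47003169]
```

View pics/w1.png

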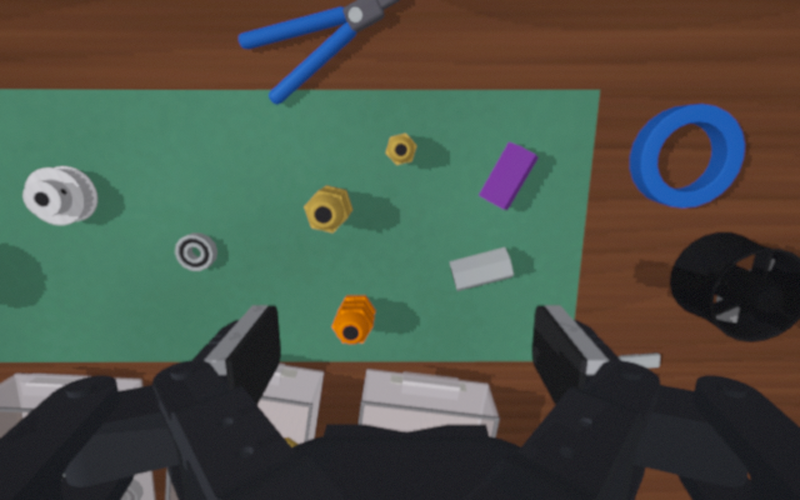

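Wrist view: nut at (482,268), big brass gland hole at (323,214), small bearing at (195,252). The predictions were (477,272), (319,214) and (189,253), so they agree. I'll take an enlarged crop for the orientations.

```bash
python3 - <<'E'
import cv2
im=cv2.imread('pics/w1_full.png')
a=cv2.resize(im[140:200,230:300],None,fx=6,fy=6,interpolation=cv2.INTER_CUBIC)
b=cv2.resize(im[185:245,350:420],None,fx=6,fy=6,interpolation=cv2.INTER_CUBIC)
d=cv2.resize(im[180:225,130:182],None,fx=4,fy=4,interpolation=cv2.INTER_CUBIC)
import numpy as np
o=np.zeros((560,840,3),'uint8'); o[:360,:420]=a; o[:360,420:]=b; o[365:545,:208]=d
cv2.imwrite('pics/w1c.png',o[:,:800])
E
```

```text
(no output)
```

View pics/w1c.png

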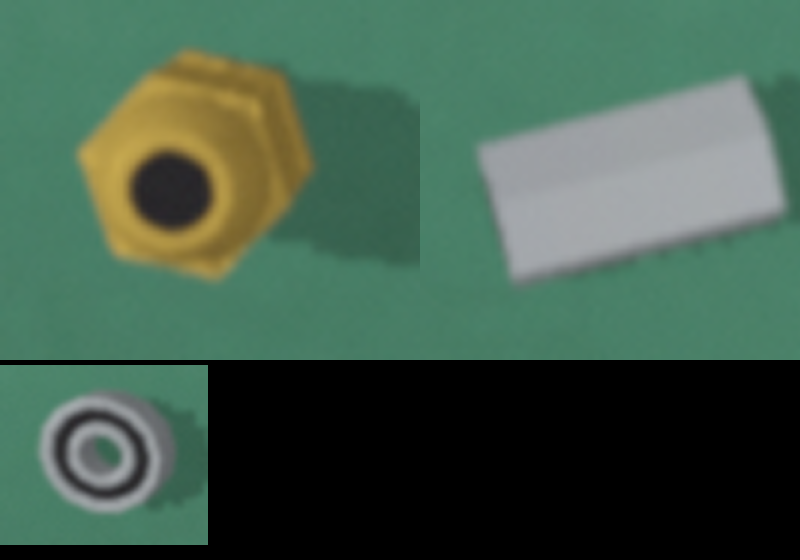

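```bash
python3 - <<'E'
from h import *
c=json.load(open('wc.json'))
g=lambda x,y,z:pix2w(c,230+x/6,140+y/6,z)
n=lambda x,y,z:pix2w(c,350+(x-420)/6,185+y/6,z)
ang=lambda a,b:np.degrees(np.arctan2(*(b-a)[1::-1]))
A,B,C,D=g(78,153,.033),g(113,253,.033),g(218,280,.033),g(155,72,.033)
for p,q in((A,B),(B,C),(D,A)): print('edge',np.linalg.norm(p-q),ang(p,q)%60, 'normal',(ang(p,q)+90)%60)
print('A..opp ctr via hole44',g(170,190,.044))
q=[n(495,205,.024),n(768,143,.024),n(787,212,.024),n(513,283,.024)]
print('nut',np.mean(q,0),ang(q[0],q[1])%180,ang(q[3],q[2])%180,np.linalg.norm(q[0]-q[1]),np.linalg.norm(q[3]-q[2]),np.linalg.norm(q[0]-q[3]))
print('sb',pix2w(c,130+102/4,180+(453-365)/4,.010))
E
```

```text
edge 0.01708734532924055 15.711464212766321 normal 45.711464212766316
edge 0.017442380563881234 14.914941878478757 normal 44.91494187847877
edge 0.01841277025248788 14.883726451659832 normal 44.88372645165983
A..opp ctr via hole44 [0.43720635 0.1757117  0.044     ]
nut [0.49232455 0.30166791 0.024     ] 103.49873449825932 105.5131271280905 0.04757695098073999 0.048551395941553506 0.014755671522214792
sb [0.4764509  0.05834372 0.01      ]
```

Call:
{"fn": "drive_tool", "kwargs": {
  "steps": [
    {"translation": [-0.05, 0.062, 0.1], "twist": -14.5, "gripper": 1},
    {"translation": [-0.05, 0.062, 0.1], "twist": -14.5, "gripper": 1},
    {"translation": [-0.05, 0.062, 0.1], "twist": -14.5, "gripper": 1},
    {"translation": [-0.05, 0.062, 0.14], "twist": -14.5, "gripper": 1},
    {"translation": [-0.05, 0.062, 0.17], "twist": -14.5, "gripper": 1},
    {"translation": [-0.05, 0.062, 0.19], "twist": -14.5, "gripper": 1},
    {"translation": [-0.05, 0.062, 0.205], "twist": -14.5, "gripper": 1},
    {"translation": [-0.05, 0.062, 0.207], "twist": -14.5, "gripper": 1}
  ]
}}

```text
time_s: 1.95
tool_pos: [0.4888, 0.3015, 0.1763]
tool_rot: [0.402, -3.113, 0.001]
ft_force: [-0.1, 0.3, 0.6]
opening: 0.0852
```

Call:
{"fn": "drive_tool", "kwargs": {
  "steps": [
    {"translation": [0, 0, 0], "twist": 0, "gripper": 0.2},
    {"translation": [0, 0, 0], "twist": 0, "gripper": -0.3},
    {"translation": [0, 0, 0], "twist": 0, "gripper": -0.3},
    {"translation": [0, 0, 0], "twist": 0, "gripper": -0.3},
    {"translation": [0, 0, 0], "twist": 0, "gripper": -0.3},
    {"translation": [0, 0, 0], "twist": 0, "gripper": -0.3},
    {"translation": [0, 0, 0], "twist": 0, "gripper": -0.3},
    {"translation": [0, 0, 0], "twist": 0, "gripper": -0.3}
  ]
}}

```text
time_s: 2.75
tool_pos: [0.4901, 0.3012, 0.1791]
tool_rot: [-0.4, 3.114, 0.001]
ft_force: [-2.0, 0.0, 6.8]
opening: 0.0469
```

```bash
python3 - <<'E'
from h import *
go(.637,.245,.31,83)
E
```

```text
t 2.75 tcp [0.4901 0.3012 0.1791] phi 104.6 open 0.0469 F [-2.   0.   6.8] q6 -1.36
shift [-0.1281 -0.0914 -0.1308] twist 21.6
```

Call:
{"fn": "drive_tool", "kwargs": {
  "steps": [
    {"translation": [0, 0, -0.03], "twist": 0, "gripper": -0.3},
    {"translation": [0, 0, -0.08], "twist": 0, "gripper": -0.3},
    {"translation": [-0.02, -0.02, -0.12], "twist": 8, "gripper": -0.3},
    {"translation": [-0.05, -0.05, -0.13], "twist": 14, "gripper": -0.3},
    {"translation": [-0.09, -0.07, -0.13], "twist": 21.5, "gripper": -0.3},
    {"translation": [-0.128, -0.091, -0.13], "twist": 21.5, "gripper": -0.3},
    {"translation": [-0.128, -0.091, -0.13], "twist": 21.5, "gripper": -0.3},
    {"translation": [-0.128, -0.091, -0.13], "twist": 21.5, "gripper": -0.3}
  ]
}}

```text
time_s: 3.55
tool_pos: [0.6368, 0.2448, 0.3075]
tool_rot: [-0.189, -3.135, 0.0]
ft_force: [-0.7, 0.4, -1.7]
opening: 0.0469
```

```bash
python3 - <<'E'
from h import *
c=wcal(); go(.637,.245,.1835,83); cap('wrist','w2',None,1.25)
for n,(x,y,a) in dict(nut=(.674,.2406,-7),gl=(.658,.0846,-9.7)).items():
    d=np.radians(a)
    print(n,[ (w2pix(c,(x+u*np.cos(d)-v*np.sin(d),y+u*np.sin(d)+v*np.cos(d),.05))*1.25).round().tolist() for u,v in((-.075,.058),(-.075,-.058),(.075,-.058),(.075,.058))])
E
```

```text
t 3.55 tcp [0.6368 0.2448 0.3075] phi 83.1 open 0.0469 F [-0.7  0.4 -1.7] q6 -1.15
shift [-0.0002  0.0002  0.124 ] twist 0.1
nut [[514.0, 183.0], [297.0, 183.0], [313.0, 423.0], [498.0, 423.0]]
gl [[229.0, 194.0], [9.0, 183.0], [56.0, 424.0], [243.0, 431.0]]
```

View pics/w2.png

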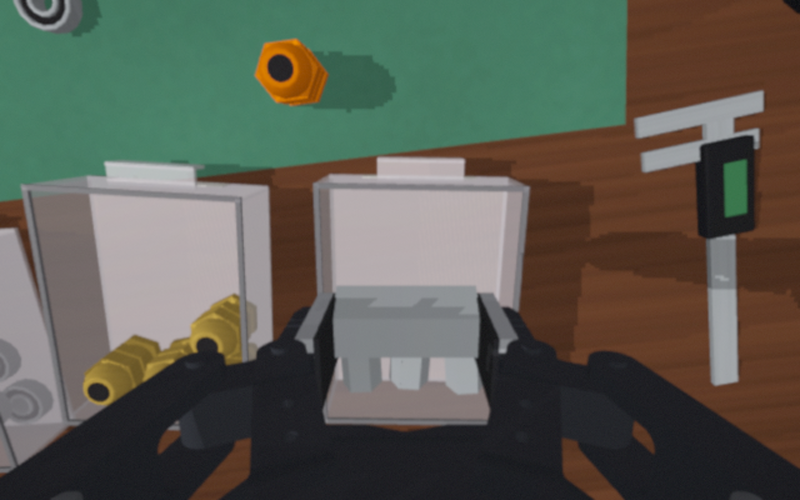

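The drawer rim shows about 15 px (8 mm) to the +y side of my prediction. I'll shift 6 mm that way, then lower and release with a small opening.

Call:
{"fn": "drive_tool", "kwargs": {
  "steps": [
    {"translation": [0, 0.006, 0.04], "twist": 0, "gripper": -0.3},
    {"translation": [0, 0.006, 0.08], "twist": 0, "gripper": -0.3},
    {"translation": [0, 0.006, 0.11], "twist": 0, "gripper": -0.3},
    {"translation": [0, 0.006, 0.124], "twist": 0, "gripper": -0.3},
    {"translation": [0, 0.006, 0.124], "twist": 0, "gripper": -0.3},
    {"translation": [0, 0.006, 0.124], "twist": 0, "gripper": 0.3},
    {"translation": [0, 0.006, 0.124], "twist": 0, "gripper": 0.3},
    {"translation": [0, 0.006, 0.124], "twist": 0, "gripper": 0.3},
    {"translation": [0, 0.006, 0.124], "twist": 0, "gripper": 0.3}
  ]
}}

```text
time_s: 4.5
tool_pos: [0.6375, 0.2513, 0.1843]
tool_rot: [0.188, 3.135, 0.001]
ft_force: [-0.9, -0.1, 0.6]
opening: 0.0556
```

```bash
python3 - <<'E'
from h import *
go(.43,.174,.32,105)
E
```

```text
t 4.5 tcp [0.6375 0.2513 0.1843] phi 83.1 open 0.0556 F [-0.9 -0.1  0.6] q6 -1.14
shift [ 0.1966 -0.1015 -0.1359] twist -21.9
```

Call:
{"fn": "drive_tool", "kwargs": {
  "steps": [
    {"translation": [0, 0, -0.04], "twist": 0, "gripper": 0.3},
    {"translation": [0, 0, -0.08], "twist": 0, "gripper": 0.3},
    {"translation": [0.03, -0.016, -0.1], "twist": -6, "gripper": 0.3},
    {"translation": [0.07, -0.037, -0.1], "twist": -13, "gripper": 0.3},
    {"translation": [0.11, -0.058, -0.1], "twist": -20, "gripper": 0.3},
    {"translation": [0.15, -0.079, -0.1], "twist": -22, "gripper": 0.3},
    {"translation": [0.19, -0.1, -0.09], "twist": -22, "gripper": 0.3},
    {"translation": [0.19, -0.1, -0.08], "twist": -22, "gripper": 0.3},
    {"translation": [0.19, -0.1, -0.08], "twist": -22, "gripper": 0.3}
  ]
}}

```text
time_s: 5.4
tool_pos: [0.4364, 0.1745, 0.2634]
tool_rot: [0.414, -3.114, 0.0]
ft_force: [0.2, 0.1, -0.1]
opening: 0.0553
```

```bash
python3 - <<'E'
from h import *
c=wcal(); go(.437,.1745,.184,105); cap('wrist','w3',None,1.25)
print(w2pix(c,(.437,.1745,.044))*1.25, bot.get_calibration('wrist')['t'])
E
```

```text
t 5.4 tcp [0.4364 0.1745 0.2634] phi 105.1 open 0.0553 F [ 0.2  0.1 -0.1] q6 -1.55
shift [-0.0006 -0.0001  0.0794] twist 0.1
[404.82693726 273.2851224 ] [-0.0552481  -0.44968592  0.12032944]
```

View pics/w3.png

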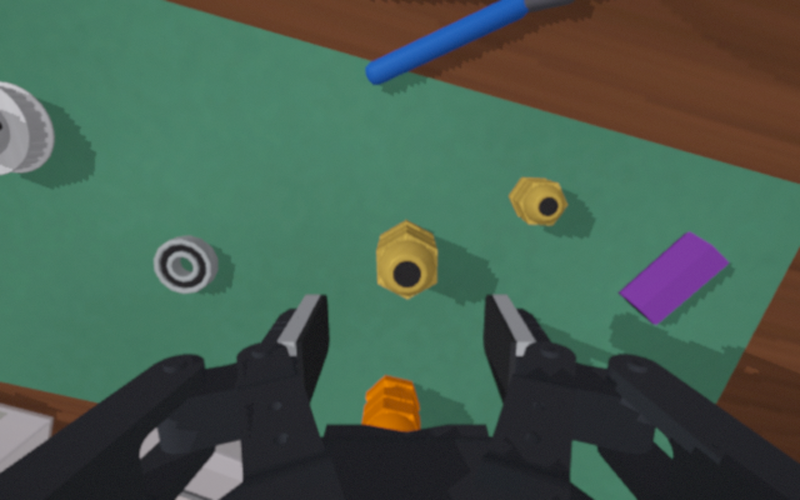

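The gland hole is at (407,274) against a predicted (405,273), its flats face the jaws, and the neighbours are clear. Descend and close.

Call:
{"fn": "drive_tool", "kwargs": {
  "steps": [
    {"translation": [0, 0.001, 0.04], "twist": 0, "gripper": 0.3},
    {"translation": [0, 0.001, 0.07], "twist": 0, "gripper": 0.3},
    {"translation": [0, 0.001, 0.079], "twist": 0, "gripper": 0.3},
    {"translation": [0, 0.001, 0.079], "twist": 0, "gripper": 0.3},
    {"translation": [0, 0.001, 0.079], "twist": 0, "gripper": -0.6},
    {"translation": [0, 0.001, 0.079], "twist": 0, "gripper": -0.6},
    {"translation": [0, 0.001, 0.079], "twist": 0, "gripper": -0.6},
    {"translation": [0, 0.001, 0.079], "twist": 0, "gripper": -0.6},
    {"translation": [0, 0.001, 0.079], "twist": 0, "gripper": -0.6},
    {"translation": [0, 0.001, 0.079], "twist": 0, "gripper": -0.6}
  ]
}}

```text
time_s: 6.45
tool_pos: [0.4372, 0.1758, 0.1861]
tool_rot: [-0.413, 3.111, 0.001]
ft_force: [-0.6, 0.1, 8.5]
opening: 0.0295
```

```bash
python3 - <<'E'
from h import *
go(.6215,.095,.31,80)
E
```

```text
t 6.45 tcp [0.4372 0.1758 0.1861] phi 105.1 open 0.0295 F [-0.6  0.1  8.5] q6 -1.55
shift [-0.1572 -0.1261 -0.1234] twist 25.1
```

Call:
{"fn": "drive_tool", "kwargs": {
  "steps": [
    {"translation": [0, 0, -0.03], "twist": 0, "gripper": -0.6},
    {"translation": [0, 0, -0.08], "twist": 0, "gripper": -0.6},
    {"translation": [-0.01, -0.01, -0.12], "twist": 8, "gripper": -0.6},
    {"translation": [-0.04, -0.03, -0.125], "twist": 16, "gripper": -0.6},
    {"translation": [-0.08, -0.06, -0.125], "twist": 24, "gripper": -0.6},
    {"translation": [-0.11, -0.09, -0.125], "twist": 25, "gripper": -0.6},
    {"translation": [-0.14, -0.11, -0.125], "twist": 25, "gripper": -0.6},
    {"translation": [-0.157, -0.126, -0.125], "twist": 25, "gripper": -0.6},
    {"translation": [-0.157, -0.126, -0.125], "twist": 25, "gripper": -0.6}
  ]
}}

```text
time_s: 7.35
tool_pos: [0.6227, 0.0936, 0.3103]
tool_rot: [0.273, 3.128, 0.0]
ft_force: [-0.6, 0.2, -0.8]
opening: 0.0289
```

```bash
python3 - <<'E'
from h import *
c=wcal(); go(.6215,.095,.189,80); cap('wrist','w4',None,1.25)
for n,(x,y,a) in dict(gl=(.658,.0846,-9.7),sb=(.673,-.079,-3.3)).items():
    d=np.radians(a)
    print(n,[ (w2pix(c,(x+u*np.cos(d)-v*np.sin(d),y+u*np.sin(d)+v*np.cos(d),.05))*1.25).round().tolist() for u,v in((-.075,.058),(-.075,-.058),(.075,-.058),(.075,.058))])
E
```

```text
t 7.35 tcp [0.6227 0.0936 0.3103] phi 80.0 open 0.0289 F [-0.6  0.2 -0.8] q6 -1.32
shift [0.0017 0.0012 0.1213] twist 0.0
gl [[506.0, 179.0], [292.0, 180.0], [310.0, 417.0], [493.0, 416.0]]
sb [[205.0, 245.0], [5.0, 268.0], [87.0, 482.0], [260.0, 464.0]]
```

View pics/w4.png

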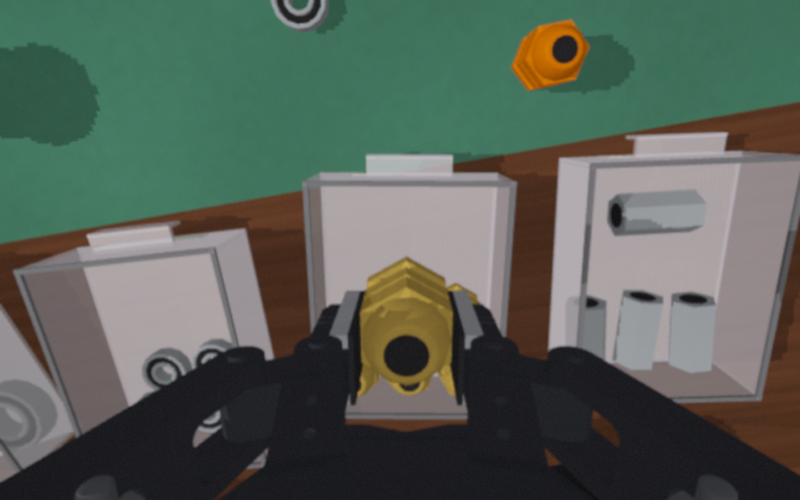

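Nut lies in the front of its drawer (658,212). The gland drawer's rim runs (304,183)–(516,183), so its centre is about 3 mm to +y of the tool. Lowering now.

Call:
{"fn": "drive_tool", "kwargs": {
  "steps": [
    {"translation": [0.001, 0.003, 0.04], "twist": 0, "gripper": -0.6},
    {"translation": [0.001, 0.003, 0.08], "twist": 0, "gripper": -0.6},
    {"translation": [0.001, 0.003, 0.11], "twist": 0, "gripper": -0.6},
    {"translation": [0.001, 0.003, 0.12], "twist": 0, "gripper": -0.6},
    {"translation": [0.001, 0.003, 0.12], "twist": 0, "gripper": -0.6},
    {"translation": [0.001, 0.003, 0.12], "twist": 0, "gripper": 0.1},
    {"translation": [0.001, 0.003, 0.12], "twist": 0, "gripper": 0.1},
    {"translation": [0.001, 0.003, 0.12], "twist": 0, "gripper": 0.1},
    {"translation": [0.001, 0.003, 0.12], "twist": 0, "gripper": 0.1}
  ]
}}

```text
time_s: 8.3
tool_pos: [0.6206, 0.0982, 0.1902]
tool_rot: [0.27, 3.129, 0.0]
ft_force: [-0.6, -0.5, -0.5]
opening: 0.0468
```

```bash
python3 - <<'E'
from h import *
go(.477,.056,.26,87)
E
```

```text
t 8.3 tcp [0.6206 0.0982 0.1902] phi 80.1 open 0.0468 F [-0.6 -0.5 -0.5] q6 -1.32
shift [ 0.1342 -0.0661 -0.0699] twist -6.9
```

Call:
{"fn": "drive_tool", "kwargs": {
  "steps": [
    {"translation": [0, 0, -0.04], "twist": 0, "gripper": 0.1},
    {"translation": [0, 0, -0.08], "twist": 0, "gripper": 0.1},
    {"translation": [0.03, -0.015, -0.09], "twist": -3, "gripper": 0.1},
    {"translation": [0.07, -0.035, -0.09], "twist": -7, "gripper": 0.1},
    {"translation": [0.11, -0.055, -0.09], "twist": -7, "gripper": 0.1},
    {"translation": [0.134, -0.066, -0.07], "twist": -7, "gripper": 0.1},
    {"translation": [0.134, -0.066, -0.06], "twist": -7, "gripper": 0.1},
    {"translation": [0.134, -0.066, -0.06], "twist": -7, "gripper": 0.1}
  ]
}}

```text
time_s: 9.1
tool_pos: [0.4773, 0.056, 0.2491]
tool_rot: [-0.079, -3.14, 0.0]
ft_force: [-0.2, -0.2, 0.6]
opening: 0.0467
```

```bash
python3 - <<'E'
from h import *
c=wcal(); go(.477,.056,.1735,87); cap('wrist','w5',None,1.25)
print(w2pix(c,(.477,.056,.01))*1.25)
E
```

```text
t 9.1 tcp [0.4773 0.056  0.2491] phi 87.1 open 0.0467 F [-0.2 -0.2  0.6] q6 -1.5
shift [ 0.0002 -0.      0.0756] twist 0.1
[404.92679702 259.62774857]
```

View pics/w5.png

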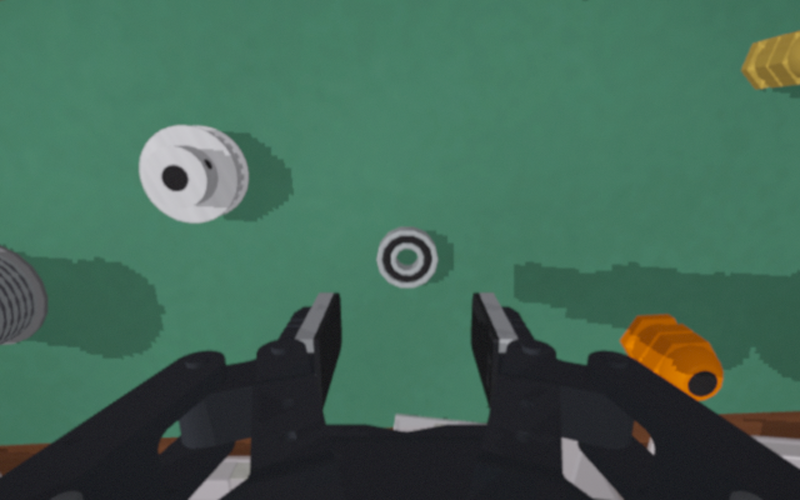

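Bearing centre is at (407,257) against a predicted (405,260), about 1 mm off, and nothing is in the way.

Call:
{"fn": "drive_tool", "kwargs": {
  "steps": [
    {"translation": [0.001, 0.001, 0.04], "twist": 0, "gripper": 0.1},
    {"translation": [0.001, 0.001, 0.066], "twist": 0, "gripper": 0.1},
    {"translation": [0.001, 0.001, 0.076], "twist": 0, "gripper": 0.1},
    {"translation": [0.001, 0.001, 0.076], "twist": 0, "gripper": 0.1},
    {"translation": [0.001, 0.001, 0.076], "twist": 0, "gripper": -0.5},
    {"translation": [0.001, 0.001, 0.076], "twist": 0, "gripper": -0.5},
    {"translation": [0.001, 0.001, 0.076], "twist": 0, "gripper": -0.5},
    {"translation": [0.001, 0.001, 0.076], "twist": 0, "gripper": -0.5},
    {"translation": [0.001, 0.001, 0.076], "twist": 0, "gripper": -0.5},
    {"translation": [0.001, 0.001, 0.076], "twist": 0, "gripper": -0.5}
  ]
}}

```text
time_s: 10.15
tool_pos: [0.4769, 0.0571, 0.175]
tool_rot: [0.078, 3.138, 0.0]
ft_force: [0.2, 1.0, 7.8]
opening: 0.0296
```

```bash
python3 - <<'E'
from h import *
go(.636,-.073,.3,87)
E
```

```text
t 10.15 tcp [0.4769 0.0571 0.175 ] phi 87.1 open 0.0296 F [0.2 1.  7.8] q6 -1.5
shift [-0.1657 -0.122  -0.1246] twist 0.1
```

Call:
{"fn": "drive_tool", "kwargs": {
  "steps": [
    {"translation": [0, 0, -0.01], "twist": 0, "gripper": -0.5},
    {"translation": [0, 0, -0.03], "twist": 0, "gripper": -0.5},
    {"translation": [0, 0, -0.07], "twist": 0, "gripper": -0.5},
    {"translation": [0, 0, -0.11], "twist": 0, "gripper": -0.5},
    {"translation": [-0.03, -0.02, -0.125], "twist": 0, "gripper": -0.5},
    {"translation": [-0.07, -0.05, -0.125], "twist": 0, "gripper": -0.5},
    {"translation": [-0.1, -0.08, -0.125], "twist": 0, "gripper": -0.5},
    {"translation": [-0.14, -0.11, -0.125], "twist": 0, "gripper": -0.5},
    {"translation": [-0.166, -0.122, -0.125], "twist": 0, "gripper": -0.5},
    {"translation": [-0.166, -0.122, -0.125], "twist": 0, "gripper": -0.5}
  ]
}}

```text
time_s: 11.15
tool_pos: [0.6377, -0.0751, 0.2995]
tool_rot: [0.082, 3.138, -0.001]
ft_force: [-1.2, 0.9, -0.0]
opening: 0.0299
```

```bash
python3 - <<'E'
from h import *
c=wcal(); go(.636,-.073,.179,87); cap('wrist','w6',None,1.25)
for n,(x,y,a) in dict(sb=(.673,-.079,-3.3),bb=(.666,-.2506,10)).items():
    d=np.radians(a)
    print(n,[ (w2pix(c,(x+u*np.cos(d)-v*np.sin(d),y+u*np.sin(d)+v*np.cos(d),.05))*1.25).round().tolist() for u,v in((-.075,.058),(-.075,-.058),(.075,-.058),(.075,.058))])
E
```

```text
t 11.15 tcp [ 0.6377 -0.0751  0.2995] phi 87.0 open 0.0299 F [-1.2  0.9 -0. ] q6 -1.71
shift [0.0021 0.0021 0.1205] twist 0.0
sb [[514.0, 180.0], [289.0, 179.0], [306.0, 427.0], [497.0, 428.0]]
bb [[142.0, 162.0], [-68.0, 212.0], [57.0, 447.0], [238.0, 409.0]]
```

View pics/w6.png

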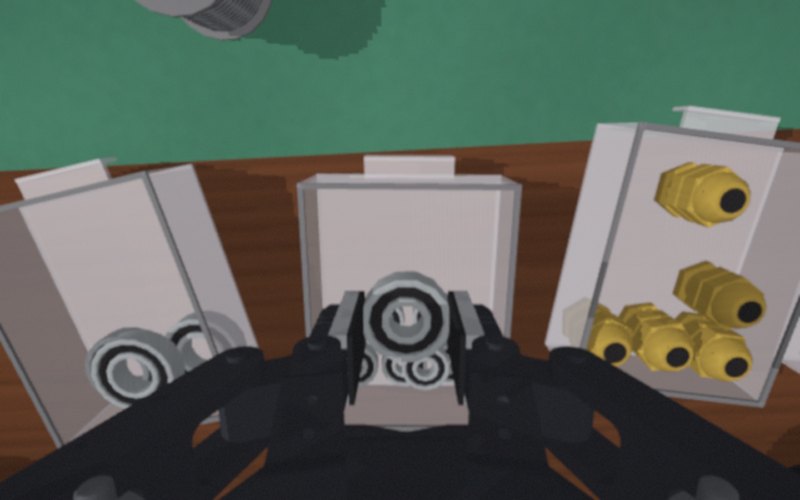

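Small bearing is held level and the gland stands in its drawer (700,195). Rim centre is 409 against 401, so 4 mm to +y. Lower and release.

Call:
{"fn": "drive_tool", "kwargs": {
  "steps": [
    {"translation": [0, 0.004, 0.04], "twist": 0, "gripper": -0.5},
    {"translation": [0, 0.004, 0.08], "twist": 0, "gripper": -0.5},
    {"translation": [0, 0.004, 0.11], "twist": 0, "gripper": -0.5},
    {"translation": [0, 0.004, 0.12], "twist": 0, "gripper": -0.5},
    {"translation": [0, 0.004, 0.12], "twist": 0, "gripper": -0.5},
    {"translation": [0, 0.004, 0.12], "twist": 0, "gripper": 0.1},
    {"translation": [0, 0.004, 0.12], "twist": 0, "gripper": 0.1},
    {"translation": [0, 0.004, 0.12], "twist": 0, "gripper": 0.1},
    {"translation": [0, 0.004, 0.12], "twist": 0, "gripper": 0.1}
  ]
}}

```text
time_s: 12.1
tool_pos: [0.6363, -0.0691, 0.1794]
tool_rot: [0.078, 3.14, -0.0]
ft_force: [0.3, -0.3, -0.3]
opening: 0.0469
```

```bash
python3 - <<'E'
from h import *
go(.4195,-.299,.29,100)
E
```

```text
t 12.1 tcp [ 0.6363 -0.0691  0.1794] phi 87.1 open 0.0469 F [ 0.3 -0.3 -0.3] q6 -1.7
shift [ 0.2049 -0.2405 -0.1107] twist -12.9
```

Call:
{"fn": "drive_tool", "kwargs": {
  "steps": [
    {"translation": [0, 0, -0.04], "twist": 0, "gripper": 0.1},
    {"translation": [0, 0, -0.09], "twist": 0, "gripper": 0.1},
    {"translation": [0.025, -0.03, -0.11], "twist": -5, "gripper": 0.1},
    {"translation": [0.055, -0.065, -0.11], "twist": -10, "gripper": 0.7},
    {"translation": [0.085, -0.1, -0.11], "twist": -13, "gripper": 0.7},
    {"translation": [0.115, -0.135, -0.11], "twist": -13, "gripper": 0.7},
    {"translation": [0.145, -0.17, -0.11], "twist": -13, "gripper": 0.7},
    {"translation": [0.175, -0.205, -0.11], "twist": -13, "gripper": 0.7},
    {"translation": [0.205, -0.24, -0.1], "twist": -13, "gripper": 0.7},
    {"translation": [0.205, -0.24, -0.08], "twist": -13, "gripper": 0.7}
  ]
}}

```text
time_s: 13.1
tool_pos: [0.4169, -0.3018, 0.2598]
tool_rot: [-0.271, 3.128, -0.004]
ft_force: [1.8, -0.4, -0.4]
opening: 0.0724
```

```bash
python3 - <<'E'
from h import *
c=wcal(); go(.4195,-.299,.1755,100); cap('wrist','w7',None,1.25)
print(w2pix(c,(.4195,-.299,.015))*1.25)
E
```

```text
t 13.1 tcp [ 0.4169 -0.3018  0.2598] phi 99.9 open 0.0724 F [ 1.8 -0.4 -0.4] q6 -2.46
shift [-0.0029  0.0026  0.0843] twist -0.1
[410.74312439 261.06089318]
```

View pics/w7.png

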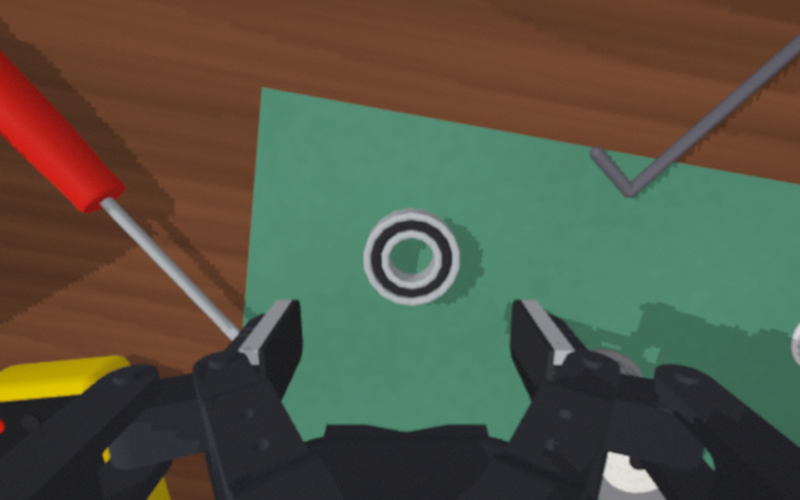

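Bearing is at (411,257) against a predicted (411,261), and the screwdriver and reel are clear of the fingers.

Call:
{"fn": "drive_tool", "kwargs": {
  "steps": [
    {"translation": [0.001, 0, 0.04], "twist": 0, "gripper": 0.7},
    {"translation": [0.001, 0, 0.075], "twist": 0, "gripper": 0.7},
    {"translation": [0.001, 0, 0.085], "twist": 0, "gripper": 0.7},
    {"translation": [0.001, 0, 0.085], "twist": 0, "gripper": 0.7},
    {"translation": [0.001, 0, 0.085], "twist": 0, "gripper": -0.1},
    {"translation": [0.001, 0, 0.085], "twist": 0, "gripper": -0.1},
    {"translation": [0.001, 0, 0.085], "twist": 0, "gripper": -0.1},
    {"translation": [0.001, 0, 0.085], "twist": 0, "gripper": -0.1},
    {"translation": [0.001, 0, 0.085], "twist": 0, "gripper": -0.1},
    {"translation": [0.001, 0, 0.085], "twist": 0, "gripper": -0.1}
  ]
}}

```text
time_s: 14.15
tool_pos: [0.4191, -0.2989, 0.1757]
tool_rot: [-0.278, 3.127, -0.003]
ft_force: [-0.7, 2.8, 5.9]
opening: 0.05
```

```bash
python3 - <<'E'
from h import *
go(.6295,-.252,.3,100)
E
```

```text
t 14.15 tcp [ 0.4191 -0.2989  0.1757] phi 100.2 open 0.05 F [-0.7  2.8  5.9] q6 -2.46
shift [-0.2156  0.0088 -0.1239] twist 0.2
```

Call:
{"fn": "drive_tool", "kwargs": {
  "steps": [
    {"translation": [0, 0, -0.01], "twist": 0, "gripper": -0.1},
    {"translation": [0, 0, -0.03], "twist": 0, "gripper": -0.1},
    {"translation": [0, 0, -0.07], "twist": 0, "gripper": -0.1},
    {"translation": [-0.01, 0, -0.11], "twist": 0, "gripper": -0.1},
    {"translation": [-0.05, 0, -0.125], "twist": 0, "gripper": -0.1},
    {"translation": [-0.1, 0.004, -0.125], "twist": 0, "gripper": -0.1},
    {"translation": [-0.14, 0.006, -0.125], "twist": 0, "gripper": -0.1},
    {"translation": [-0.18, 0.009, -0.125], "twist": 0, "gripper": -0.1},
    {"translation": [-0.215, 0.009, -0.125], "twist": 0, "gripper": -0.1},
    {"translation": [-0.215, 0.009, -0.125], "twist": 0, "gripper": -0.1}
  ]
}}

```text
time_s: 15.15
tool_pos: [0.6313, -0.2505, 0.3002]
tool_rot: [-0.281, 3.126, -0.002]
ft_force: [-1.4, -0.9, -1.8]
opening: 0.0502
```

```bash
python3 - <<'E'
from h import *
c=wcal(); go(.6295,-.252,.179,100); cap('wrist','w8',None,1.25)
for n,(x,y,a) in dict(bb=(.666,-.2506,10)).items():
    d=np.radians(a)
    print(n,[ (w2pix(c,(x+u*np.cos(d)-v*np.sin(d),y+u*np.sin(d)+v*np.cos(d),.05))*1.25).round().tolist() for u,v in((-.075,.058),(-.075,-.058),(.075,-.058),(.075,.058))])
E
```

```text
t 15.15 tcp [ 0.6313 -0.2505  0.3002] phi 100.3 open 0.0502 F [-1.4 -0.9 -1.8] q6 -2.2
shift [ 0.0024 -0.001   0.1212] twist 0.3
bb [[506.0, 177.0], [282.0, 176.0], [300.0, 424.0], [490.0, 425.0]]
```

View pics/w8.png

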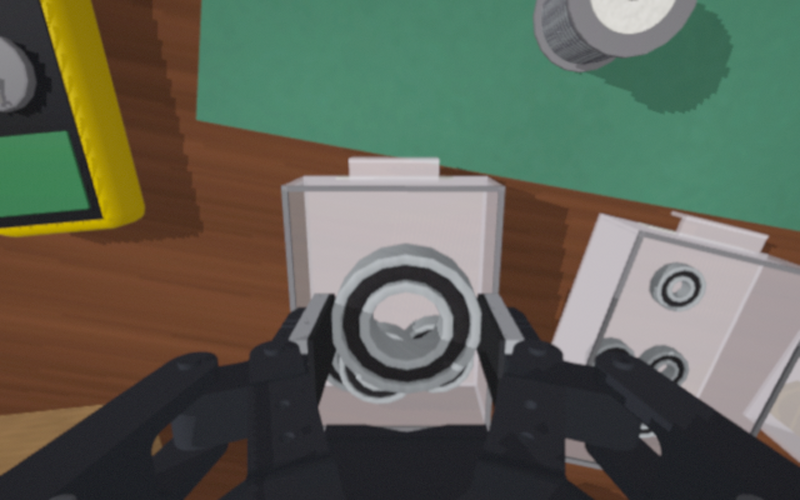

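Small bearing lies in its drawer (678,287). The big drawer's rim centre is at 393 against a tool axis of about 405, so I shift -6 mm in y and slightly deeper, then lower.

Call:
{"fn": "drive_tool", "kwargs": {
  "steps": [
    {"translation": [-0.003, -0.006, 0.04], "twist": 0, "gripper": -0.1},
    {"translation": [-0.003, -0.006, 0.08], "twist": 0, "gripper": -0.1},
    {"translation": [-0.003, -0.006, 0.11], "twist": 0, "gripper": -0.1},
    {"translation": [-0.003, -0.006, 0.12], "twist": 0, "gripper": -0.1},
    {"translation": [-0.003, -0.006, 0.12], "twist": 0, "gripper": -0.1},
    {"translation": [-0.003, -0.006, 0.12], "twist": 0, "gripper": 0.4},
    {"translation": [-0.003, -0.006, 0.12], "twist": 0, "gripper": 0.4},
    {"translation": [-0.003, -0.006, 0.12], "twist": 0, "gripper": 0.4},
    {"translation": [-0.003, -0.006, 0.12], "twist": 0, "gripper": 0.4}
  ]
}}

```text
time_s: 16.1
tool_pos: [0.6326, -0.2575, 0.1794]
tool_rot: [-0.278, 3.129, -0.001]
ft_force: [-0.2, -0.2, 0.0]
opening: 0.0599
```

Call:
{"fn": "drive_tool", "kwargs": {
  "steps": [
    {"translation": [0, 0, -0.03], "twist": 0, "gripper": 0.4},
    {"translation": [0, 0, -0.07], "twist": 0, "gripper": 0.4},
    {"translation": [0, 0, -0.11], "twist": 0, "gripper": 0.4},
    {"translation": [0.04, 0, -0.15], "twist": 0, "gripper": 0.4},
    {"translation": [0.08, 0, -0.17], "twist": 0, "gripper": 0.4},
    {"translation": [0.12, 0, -0.18], "twist": 0, "gripper": 0.4},
    {"translation": [0.16, 0, -0.18], "twist": 0, "gripper": 0.4},
    {"translation": [0.2, 0, -0.18], "twist": 0, "gripper": 0.4},
    {"translation": [0.25, 0, -0.18], "twist": 0, "gripper": 0.4},
    {"translation": [0.25, 0, -0.18], "twist": 0, "gripper": 0.4}
  ]
}}

```text
time_s: 17.1
tool_pos: [0.3826, -0.3016, 0.3588]
tool_rot: [0.273, -3.128, -0.001]
ft_force: [0.7, -0.1, 0.3]
opening: 0.0598
```

```bash
python3 - <<'E'
from h import *
cap('top','top1',(180,80,480,280),2.6)
E
```

```text
(no output)
```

View pics/top1.png

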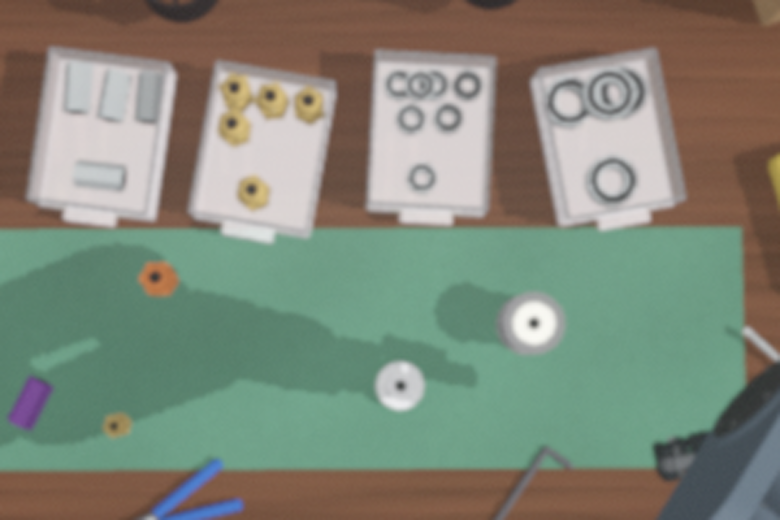

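All four pieces are in the right drawers: nut (99,176), gland (253,192), small bearing (422,178), big bearing (612,181). The pulley and reel are where they were, and the arm is clear.

```bash
python3 - <<'E'
from h import *
print(bot.get_obs()['ft_force']); print(bot.finish_job())
E
```

```text
[ 0.73407801 -0.06481648  0.53097262]
the job is handed in; nothing more can be done
None
```

All four pieces are in the drawers that hold their own kind, and the job is handed in at about 17 s of the 96 s allowed. I moved the nut, the larger brass gland, the small bearing and the big bearing one at a time. Each was lowered to a few millimetres above the drawer floor before I let go.

- **Final check:** the last top picture shows each piece lying in the empty front part of its drawer. The pulley, the reel, the orange and small glands and the purple nut look unmoved. I judged that by eye and did not measure it.
- **Robot clear:** the arm stands away from everything, with about 1 N on the wrist.
- **What disagreed:** the top and wrist cameras differed by 3–8 mm in y. I took values between the two and corrected over each drawer. The small bearing read 29.6 mm between the jaws instead of 32, but it held level and was set down safely.

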